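# Shut the rivet tray beside the hand press

### The arm

A 7-joint arm with a two-finger parallel gripper is mounted at the origin on the work surface. World frame = base frame: x ahead of the robot, y to its left, z up, the work surface at z = 0. Lengths are in m, angles in rad, forces in N, time in s.
With the tool pointing down it reaches from about 0.35 to 0.9 m from the base axis. Payload 8.1 kg.
Tool frame: the origin (TCP) lies midway between the tips of the shut fingers; the grasp point (between the pads) lies 19 mm behind it (env.tcp_to_grasp is the distance from the TCP to the grasp point, in m); z points along the fingers, y is the line along which they close (so a half turn about z gives the same grasp; the last joint's range is limited). The gripper opens to 85 mm and grips with 20 to 120 N. Pads are 22 mm wide; open, the fingers measure 114 mm over their backs; the gripper's body (76 mm by 85 mm) begins 54 mm behind the grasp point. The pads swing forward as they close: fully open they stand 13 mm farther back than shut.
Start: joints at [1.22, 0.434, 0.025, 1.573, -0.012, 1.134, -0.075], TCP at [0.153, -0.606, 0.231] pointing down, gripper open.
Joint ranges: [-2.62, 2.62], [-0.44, 2.09], [-1.27, 1.32], [0.08, 2.57], [-1.32, 4.46], [0.12, 2], [-2.74, 2.74]. Speed limits (rad/s): [2.22, 2.22, 3.01, 3.01, 3.14, 3.14, 3.14].

### API

Orientations are given as a unit quaternion [w, x, y, z].
In Python, from cell import env gives the robot as it stands.
- The arm moves only by the tool send_rows, never from a script. Its argument "deltas" is a list of rows, each a list of 5 numbers: the opening, from 0 (shut) to 1 (fully open), then the shift along the world's x, y, z in m, then the turn about the world's z in degrees. In form: [[jaw, dx, dy, dz, turn], ...]. A call has 1 to 12 rows; each row shifts and turns the commanded pose from where the row before left it; what a row does not reach is not made up. A row lasts 1/8 s, in which the tool goes at most 62.5 mm and 10.7 degrees, less where a joint would pass 70% of its speed; a pose out of reach is approached as far as the arm can. A call with a gripper value outside its range is refused whole. The fingers move at their own pace and stop on an object; "grip_force" is the grip in N (left out, the last holds). Time passes only in rows, so rows that do not move let the fingers close. It gives the time, the measured TCP pose, the force, the opening and the grip force at its end, in the units of the state.
- env.read_state(): the state, without advancing time (a new reading comes with each control period).
- env.grab_frame(name): name is "scene" or "top" or "wrist"; returns the picture (480x640x3 uint8, red, green, blue); there is no depth.
- env.get_calibration(name): a dict with "fov_y" (degrees; the focal length in pixels is half the picture's height over the tangent of half this angle, whatever the lens; pixels are square), "cx", "cy" (the principal point, pixels), "rvec" (rotation vector, rad) and "tvec" (3), from world to camera coordinates, as OpenCV has them; the wrist camera has in their place "hand_eye" (4x4, takes a point from camera to tool coordinates, whose origin is the TCP and whose axes are the flange's). Camera axes: x right, y down, z forward; pixel columns grow to the right and rows downward; lengths in m; the calibration is good to about 2 mm. A picture is of the moment at which its call begins: read the wrist's pose just before it. get_calibration takes no time and is no camera call.
- env.job_done(): hands the job in; it is judged then, once.
Trained networks look in the newest picture that a camera, given by its name, has taken for a name from the list of things; names that differ only in an ending like _2 or _b are one class to them, and where a whole thing is asked for, a point or a joint stands for the part that bears it (a point fixed in the world has none). Each returns a list of dicts, best first, with "conf" (0 to 1); they miss things now and then, are a little off and sometimes report something else, mostly with a low value. They report only what shows in the picture. A call takes as long as a camera call.
- env.search_frame(camera, name): "pixel" ([column, row] in pixels, amid what is visible of it).
- env.trace(camera, name): "region" (480x640 bool, what is visible of it) and "pixel" ([column, row] in pixels, amid what is visible of it).
- env.pinpoint(camera, name): "pixel" ([column, row] in pixels: a listed point, or the origin of a listed thing).
The state is a dict: "time": time; "q": joint angles; "qvel": joint speeds; "tau": joint torques, N m; "tcp_pos": TCP position; "eef_rot": TCP orientation; "ft_force": force on the tool from outside, world axes, zero at the start; "wrist_torque": the same for the moment, N m; "grip_width": finger opening in m; "grip_force": force on a finger pad.
Only numpy, scipy, OpenCV 4.12 (cv2) and the standard library are available. Lean on these libraries where they do the work, as an engineer would, in place of code of your own. Each camera call takes 0.05 s, during which the arm holds its last target. There are 200 camera calls.

### The job

Shut the rivet tray beside the hand press using only the fingertips: push the sprung cover over and down flat onto the tray, then, keeping it down, push it by its ridge fully home so that its free edge stays tucked beneath the retaining lip, and come away. Do not pinch, lift or force the cover, and leave the loose parts lying about where they are.

Things in the scene. Friction and masses are not known exactly. Their poses are not given: they have to be found in the camera images.
- block: Maple block, 260 x 360 x 45 mm, fixed to the table, position and yaw vary. Origin: centre of its underside; z up; own +x is the way the cover folds over and slides (away from the robot, within 20 degrees of yaw); own +y towards the press.
- tray (a point): Centre of the floor of the open steel rivet tray on the block's top, at the block's own (-10, -85, 47) mm. Tray 110 (block x) x 100 (y) x 21.5 mm high.
- press (a point): Top of the brass anvil of the green hand press fixed to the block, at the block's own (-60, 105, 93) mm. Press base 130 x 90 mm, centre at own (-30, 105); frame top 207 mm above the table; lever ball at own about (-120, 147), top 268 mm. Not to be used.
- hinge (a point): Centre of the cover's hinge pin, on the tray's side nearer the robot: at the block's own (-68, -85, 68.5) mm when cover_slide is 0; it moves along block +x by cover_slide. The pin runs along block y in two slotted ears, 109 mm apart, 36 mm long, tops 76 mm above the table.
- cover_edge (a point): Middle of the cover's free edge, 103 mm from the hinge pin. The cover is a flat aluminium plate 90 mm wide (block y), 3 mm thick, its mid-plane through the pin. Site x: along the plate from hinge to edge; z: out of its outer face (up when shut). Flat, its top is 70 mm above the table.
- ridge (a point): Foot of the push ridge on the cover's outer face: middle of the ridge's hinge-side face where it meets the plate, 80 mm from the hinge pin. The ridge is a straight bar across the cover, 60 mm wide, 5 mm thick, 9 mm high, that face square to the plate. Between hinge and ridge the plate is bare and flat.
- lip_edge (a point): Middle of the lower hinge-side edge of the retaining lip's overhang; axes as the block's. The lip is a fixed bent steel strip 80 mm wide at the tray's far side; overhang 3 mm thick, 17 mm deep with its upright, underside 74 mm above the table, 4 mm above the flat cover. At cover_slide 0 the flat cover ends 6 mm short of it, at 15 mm it is 9 mm beneath.
- cover (a joint): Cover angle, rad: 0 flat on the tray, pi/2 upright, at most 2.0 (leaning to the robot). Starts at 1.3 to 1.9. Light spring and friction: it stays put near upright; let go when flat but not tucked it rises again. About 2 N at 60 mm from the hinge folds it. Tucked, it springs up only the 4 mm to the lip (0.04 rad).
- cover_slide (a joint): How far the cover with its hinge pin is pushed along the slots towards the lip (block +x), m: 0 to 0.015 (stop). Starts at 0 to 0.002. Friction holds it: pushing takes about 3 N. If slid before the cover is flat, its edge lands on top of the lip.
- rotor: Nickel-plated flipper rotor standing loose on the block beyond the press: hub 24 mm diameter, 40 mm tall, with a crank arm at its foot. Origin: centre of the hub's underside. Leave alone.
- drop_target: Yellow plastic drop target standing loose on the table on the block's -y side: 26 mm wide, 68 mm tall, on a 24 mm foot. Origin: centre of its underside. Leave alone.
- coil_plate: Steel coil plate lying loose on the table on the block's +y side, 65 x 50 x 4 mm. Origin: centre of its underside. Leave alone.
- sleeve: Red rubber post sleeve standing loose on the block beyond the lip: 18 mm diameter, 27 mm tall. Origin: centre of its underside. Leave alone.

How it is judged:
On the way:
1. the cover is folded down flat (below 0.1 rad) in front of the lip, not yet under it (slid less than 6 mm) (value of joint cover below 0.1 rad and value of joint cover_slide below 0.006 m), for 0.05 s.
At the end, for the whole second after the job is handed in: The cover lies shut (below 0.07 rad) and is slid home (at least 11 of its 15 mm), its free edge at least 4 mm beneath the retaining lip and below it, held there by the lip alone (value of joint cover below 0.07 rad and value of joint cover_slide above 0.011 m and x of cover_edge in the frame of lip_edge above 0.004 m and z of cover_edge in the frame of lip_edge below 0 m); the robot touches nothing.
It fails at once if the cover is pinched or forced: contact force of the fingers on it above 35 N (contact force between the fingers and cover above 35 N).
It fails at once if the flipper rotor is moved more than 15 mm or lifted (distance of rotor from where it was at the start of the episode above 0.015 m).
It fails at once if the drop target is moved more than 15 mm or lifted (distance of drop_target from where it was at the start of the episode above 0.015 m).
It fails at once if the coil plate is moved more than 15 mm or lifted (distance of coil_plate from where it was at the start of the episode above 0.015 m).
It fails at once if the post sleeve is moved more than 15 mm or lifted (distance of sleeve from where it was at the start of the episode above 0.015 m).
It also fails if it takes over 38 s, if anything falls off the work surface, if the arm or the gripper's body presses on something with over 40 N, if the wrist force passes 120 N, or if a joint passes its speed limit or range.

## Working session

There is one attempt and no reset: what is moved stays moved. The work goes in short steps, Python scripts to look and compute and a tool call to move; the robot and the scene stay as the last step left them, time stands still between calls to the robot, and variables do not carry over. Pictures are saved under pics/ and viewed, at most 10 in all, crops included, and the job is handed in when it is done.

Besides the shell and the picture viewer there is one more tool, called after "Emit:" by a JSON object that holds its "api" and its "payload". send_rows: Moves the arm, as the interface text tells. Its arguments: {"type":"object","properties":{"deltas":{"type":"array"},"grip_force":{"type":"number"}},"required":["deltas"]}

```bash
mkdir -p pics; cat > h.py <<'E'
import numpy as np,cv2
from cell import env
from scipy.optimize import least_squares
def cam(n):
    c=env.get_calibration(n); f=240/np.tan(np.radians(c['fov_y'])/2)
    K=np.array([[f,0,c['cx']],[0,f,c['cy']],[0,0,1.]])
    return K,np.array(c['rvec'],float).reshape(3),np.array(c['tvec'],float).reshape(3)
def proj(P,n):
    K,r,t=cam(n); return cv2.projectPoints(np.array(P,float).reshape(-1,3),r,t,K,None)[0].reshape(-1,2)
E
python3 - <<'E'
from h import *
s=env.read_state(); print(s['time'],s['tcp_pos'],s['eef_rot'],s['ft_force'])
for n in['scene','top']:
    im=env.grab_frame(n); cv2.imwrite(f'pics/{n}0.png',im[:,:,::-1])
    print(n,cam(n))
    for k in['block','tray','press','hinge','cover_edge','ridge','lip_edge','rotor','drop_target','coil_plate','sleeve']:
        print(n,k,[(np.round(d['pixel'],1).tolist(),round(d['conf'],2)) for d in env.pinpoint(n,k)[:2]])
E
```

```text
0.0 [ 0.15313269 -0.60543187  0.23053202] [-7.67251408e-04  9.92336745e-01  1.23560389e-01 -1.63076117e-04] [-1.08216498 -1.73925824  1.04979476]
scene (array([[494.36049428,   0.        , 315.8398964 ],
       [  0.        , 494.36049428, 231.65513278],
       [  0.        ,   0.        ,   1.        ]]), array([ 2.07914378,  0.77261189, -0.37389931]), array([-0.55723576, -0.11907204,  1.36904023]))
scene block [([282.4, 281.7], 0.92)]
scene tray [([239.4, 276.8], 0.81), ([228.8, 253.8], 0.68)]
scene press [([308.0, 224.2], 0.61)]
scene hinge [([225.2, 254.2], 0.91)]
scene cover_edge [([224.3, 206.9], 0.92)]
scene ridge [([225.4, 214.6], 0.91)]
scene lip_edge [([250.6, 280.3], 0.94)]
scene rotor [([335.6, 277.2], 0.66)]
scene drop_target [([165.1, 342.9], 0.68)]
scene coil_plate [([368.4, 239.7], 0.71), ([335.0, 280.2], 0.27)]
scene sleeve [([262.6, 311.8], 0.71)]
top (array([[515.66583691,   0.        , 318.10493892],
       [  0.        , 515.66583691, 236.52828128],
       [  0.        ,   0.        ,   1.        ]]), array([ 2.09290113, -2.15210556,  0.20881689]), array([0.15210297, 0.63546499, 0.91367269]))
top block [([372.3, 253.4], 0.93)]
top tray [([416.4, 273.3], 0.95), ([376.2, 253.1], 0.64)]
top press [([314.4, 258.7], 0.6)]
top hinge [([412.6, 294.2], 0.92)]
top cover_edge [([422.7, 300.2], 0.79)]
top ridge [([418.0, 299.7], 0.78)]
top lip_edge [([427.9, 243.6], 0.57), ([435.4, 218.6], 0.35)]
top rotor [([349.4, 197.2], 0.66)]
top drop_target [([508.6, 269.2], 0.51)]
top coil_plate [([247.3, 238.6], 0.74)]
top sleeve [([434.7, 216.9], 0.54)]
```

View pics/scene0.png

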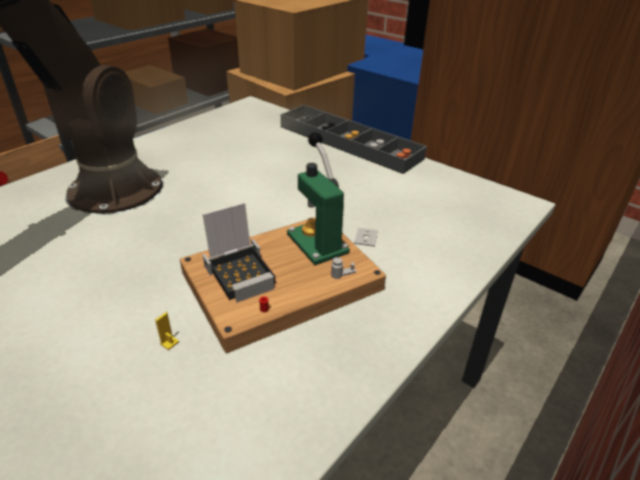

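View pics/top0.png

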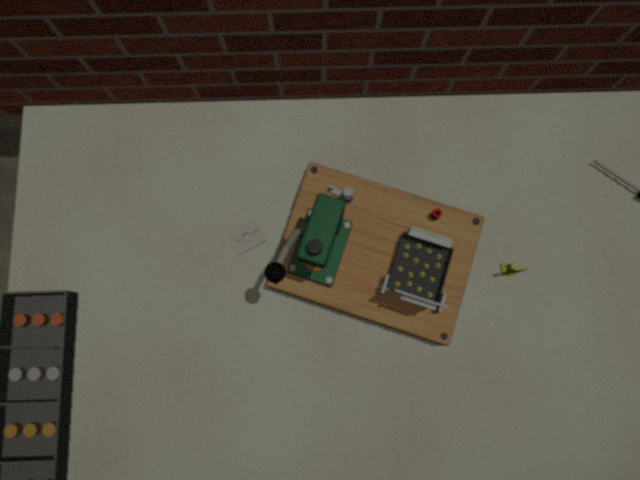

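The scene view shows the cover standing near upright at about (228,230), with the tray at (243,270), the lip at (252,287), and the red sleeve at (264,303) beyond the lip. The top view shows the tray at (420,268), the lip at (430,238), the cover edge-on at (415,298), and the press well to the left at (320,240).

```bash
cat >> h.py <<'E'
def R2(a): return np.array([[np.cos(a),-np.sin(a),0],[np.sin(a),np.cos(a),0],[0,0,1]])
def pts(p):
    x,y,a,th,s=p
    h=np.array([-.068+s,-.085,.0685]); u=np.array([np.cos(th),0,np.sin(th)]); n=np.array([-np.sin(th),0,np.cos(th)])
    L={'block':[0,0,0],'tray':[-.01,-.085,.047],'hinge':h,'cover_edge':h+.103*u,'ridge':h+.08*u+.0015*n,'lip_edge':[-.068+.109,-.085,.074]}
    return {k:R2(a)@np.array(v)+[x,y,0] for k,v in L.items()}
E
python3 - <<'E'
from h import *
O={'scene':{'block':(282.4,281.7),'tray':(239.4,276.8),'hinge':(225.2,254.2),'cover_edge':(224.3,206.9),'ridge':(225.4,214.6),'lip_edge':(250.6,280.3)},
'top':{'block':(372.3,253.4),'tray':(416.4,273.3),'hinge':(412.6,294.2),'cover_edge':(422.7,300.2),'ridge':(418,299.7),'lip_edge':(427.9,243.6)}}
C={n:cam(n) for n in O}
def P(X,n):
    K,r,t=C[n]; return cv2.projectPoints(np.array([X]),r,t,K,None)[0].reshape(2)
def res(p):
    w=pts(p); return np.concatenate([P(w[k],n)-v for n in O for k,v in O[n].items()]+[[(p[4]-.001)*3000]])
r=least_squares(res,[.6,-.1,0,1.5,.001],loss='soft_l1',x_scale=[.1,.1,.1,.1,.001]); p=r.x; print(p,np.degrees(p[2]))
for (n,k),e in zip([(n,k) for n in O for k in O[n]],res(p)[:-1].reshape(-1,2)): print(n,k,e.round(1))
for k,v in pts(p).items(): print(k,v.round(4))
# block corners/ screws check by wood outline
for n in O:
    im=cv2.imread(f'pics/{n}0.png')
    for c in [(-.13,-.18,.045),(.13,-.18,.045),(.13,.18,.045),(-.13,.18,.045)]:
        q=P(R2(p[2])@np.array(c)+[p[0],p[1],0],n); cv2.circle(im,tuple(q.round().astype(int).tolist()),2,(255,0,255),-1)
    for v in pts(p).values(): cv2.circle(im,tuple(P(v,n).round().astype(int).tolist()),1,(255,255,0),-1)
    cr=im[150:360,150:400] if n=='scene' else im[150:360,250:500]
    cv2.imwrite(f'pics/{n}1.png',cv2.resize(cr,None,fx=1.6,fy=2.4) if 0 else cv2.resize(cr,None,fx=1.6*1,fy=1.6))
a,b=[cv2.imread(f'pics/{n}1.png') for n in O]; cv2.imwrite('pics/chk.png',cv2.resize(np.hstack([a,b]),(800,336)))
E
```

```text
[ 6.12619965e-01  2.34506237e-02 -3.45496141e-01  1.70132615e+00
  1.06486150e-03] -19.79547069545367
scene block [-1.2  0. ]
scene tray [ 1.9 -1.9]
scene hinge [ 4.7 -2.7]
scene cover_edge [-1.2  0.7]
scene ridge [-1.   2.9]
scene lip_edge [ 0. -1.]
top block [1.6 0.6]
top tray [ 1.5 -4.4]
top hinge [-1.   2.5]
top cover_edge [-2.2 -0.4]
top ridge [0.1 0.2]
top lip_edge [ 0.4 -2.4]
block [0.6126 0.0235 0.    ]
tray [ 0.5744 -0.0531  0.047 ]
hinge [ 0.5209 -0.0339  0.0685]
cover_edge [ 0.5082 -0.0293  0.1706]
ridge [ 0.5097 -0.0298  0.1476]
lip_edge [ 0.6224 -0.0704  0.074 ]
```

View pics/chk.png

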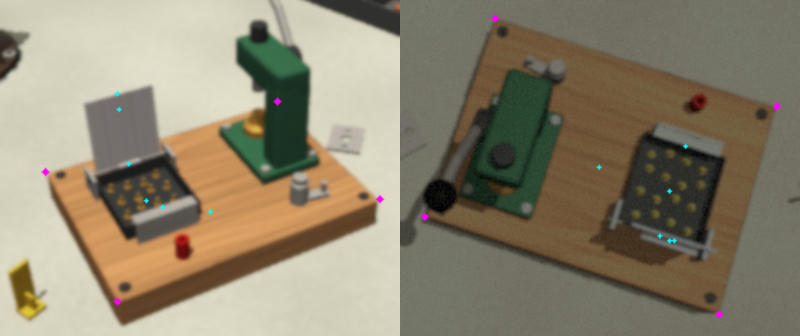

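The fit agrees with both pictures to a few px: the block yaw is about -20° and the cover leans at about 1.7 rad. I'll move behind the cover, high up, with the fingers shut, then refine from there.

Emit:
{"api": "send_rows", "payload": {"deltas": [[0, 0.02, 0.045, 0.002, -2.8], [0, 0.025, 0.05, 0.002, -2.8], [0, 0.025, 0.05, 0.002, -2.8], [0, 0.025, 0.05, 0.002, -2.8], [0, 0.025, 0.05, 0.002, -2.8], [0, 0.025, 0.05, 0.002, -2.8], [0, 0.025, 0.05, 0.002, -2.8], [0, 0.025, 0.05, 0.002, -2.8], [0, 0.025, 0.05, 0.002, -2.8], [0, 0.025, 0.05, 0.002, -2.8], [0, 0.025, 0.05, 0.002, -2.8], [0, 0.02, 0.045, 0, -2.8]]}}

```text
time: 2.7
tcp_pos: [0.4442, -0.014, 0.2538]
eef_rot: [-0.0, 0.986, -0.169, 0.001]
ft_force: [0.6, 0.0, 0.5]
grip_width: 0.0001
grip_force: 0.0
```

```bash
python3 - <<'E'
from h import *
s=env.read_state(); print(s['time'],s['tcp_pos'],s['eef_rot'],s['ft_force'],s['grip_width'])
c=env.get_calibration('wrist');print(c)
im=env.grab_frame('wrist'); cv2.imwrite('pics/w0.png',im[:,:,::-1])
for k in['tray','hinge','cover_edge','ridge','lip_edge','sleeve']:
    print(k,[(np.round(d['pixel'],1).tolist(),round(d['conf'],2)) for d in env.pinpoint('wrist',k)[:2]])
for n in['scene','top']:
    env.grab_frame(n); r=env.trace(n,'block')
    if r: np.save(f'{n}_blk.npy',r[0]['region']); print(n,r[0]['conf'],r[0]['region'].sum())
E
```

```text
2.7 [ 0.44418535 -0.01398215  0.25382855] [-1.19538547e-04  9.85591001e-01 -1.69144708e-01  6.58101097e-04] [0.6451075  0.0271482  0.50781731] 9.864447772352556e-05
{'fov_y': 68.69314329718894, 'cx': 314.90057333057666, 'cy': 240.76198351499661, 'hand_eye': array([[ 7.38915880e-05, -9.54963198e-01, -2.96724256e-01,
         7.52517613e-02],
       [ 9.99999961e-01, -8.89348133e-06,  2.77646774e-04,
        -3.94546846e-04],
       [-2.67781363e-04, -2.96724265e-01,  9.54963161e-01,
        -1.42533776e-01],
       [ 0.00000000e+00,  0.00000000e+00,  0.00000000e+00,
         1.00000000e+00]])}
tray [([309.0, 64.4], 0.88)]
hinge [([305.5, 127.0], 0.59), ([70.5, 120.3], 0.15)]
cover_edge [([303.9, 147.2], 0.61)]
ridge [([307.1, 141.7], 0.95)]
lip_edge [([491.1, 5.7], 0.19)]
sleeve [([306.5, 144.8], 0.57)]
scene 0.72 20398
top 0.82 23462
```

View pics/w0.png

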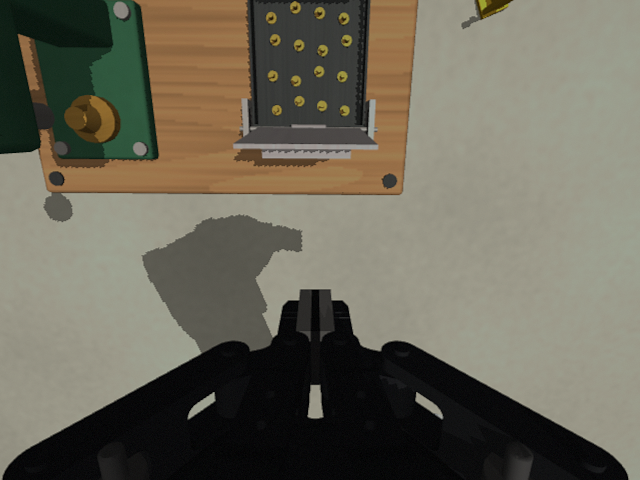

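The wrist view shows the block's near edge at row ~193 (corners (46,192) and (403,194)), the hinge ears at columns 245 and 373, and the cover's upper edge at row ~149, columns 234 to 378. The tool is aligned with the block. Next I'll work out where things are.

```bash
python3 - <<'E'
from h import *
from scipy.spatial.transform import Rotation as Rn
p=np.array([0.44418535,-0.01398215,0.25382855]);q=[-1.195e-04,9.85591e-01,-1.691447e-01,6.58e-04]
R=Rn.from_quat([q[1],q[2],q[3],q[0]]).as_matrix()
c=env.get_calibration('wrist');H=np.array(c['hand_eye']);f=240/np.tan(np.radians(c['fov_y'])/2)
a=np.arctan2(R[1,0],R[0,0]);print('tool yaw',np.degrees(a))
def ray(u,v,z):
    d=R@H[:3,:3]@np.array([(u-c['cx'])/f,(v-c['cy'])/f,1]);o=p+R@H[:3,3]
    return o+d*(z-o[2])/d[2]
def rel(n,u,v,z):
    X=ray(u,v,z);print(n,X.round(4),'rel tool (block axes)',(R2(a).T@(X-p)).round(4))
rel('corner R',403,194,.045);rel('corner L',46,192,.045)
rel('screwR',390,181,.045);rel('R edge far',417,0,.045)
rel('tray',309,64.4,.047);rel('earL',245,100,.076);rel('earR',373,100,.076);rel('hinge',305.5,127,.0685)
for z in(.16,.165,.17,.172): rel('edge R',378,149,z);rel('edge L',234,149,z)
rel('ridge',307.1,141.7,.148)
E
```

```text
tool yaw -19.47620861232661
corner R [ 0.4295 -0.1024  0.045 ] rel tool (block axes) [ 0.0156 -0.0882 -0.2088]
corner L [0.551  0.2352 0.045 ] rel tool (block axes) [ 0.0176  0.2705 -0.2088]
screwR [ 0.4464 -0.0936  0.045 ] rel tool (block axes) [ 0.0286 -0.0743 -0.2088]
R edge far [ 0.5885 -0.1582  0.045 ] rel tool (block axes) [ 0.1842 -0.0878 -0.2088]
tray [ 0.5719 -0.0531  0.047 ] rel tool (block axes) [ 0.1334  0.0057 -0.2068]
earL [0.5595 0.0087 0.076 ] rel tool (block axes) [ 0.1011  0.0598 -0.1778]
earR [ 0.5232 -0.0939  0.076 ] rel tool (block axes) [ 0.1011 -0.049  -0.1778]
hinge [ 0.522  -0.0322  0.0685] rel tool (block axes) [ 0.0794  0.0087 -0.1853]
edge R [ 0.4915 -0.0739  0.16  ] rel tool (block axes) [ 0.0646 -0.0408 -0.0938]
edge L [0.5228 0.0146 0.16  ] rel tool (block axes) [ 0.0646  0.0531 -0.0938]
edge R [ 0.492  -0.0732  0.165 ] rel tool (block axes) [ 0.0648 -0.0399 -0.0888]
edge L [0.5226 0.0135 0.165 ] rel tool (block axes) [ 0.0648  0.052  -0.0888]
edge R [ 0.4925 -0.0725  0.17  ] rel tool (block axes) [ 0.065  -0.039  -0.0838]
edge L [0.5224 0.0123 0.17  ] rel tool (block axes) [ 0.065   0.0509 -0.0838]
edge R [ 0.4927 -0.0722  0.172 ] rel tool (block axes) [ 0.0651 -0.0387 -0.0818]
edge L [0.5224 0.0119 0.172 ] rel tool (block axes) [ 0.0651  0.0504 -0.0818]
ridge [ 0.511  -0.0316  0.148 ] rel tool (block axes) [ 0.0688  0.0057 -0.1058]
```

Close-up and model agree: relative to the TCP, the hinge is 79 mm ahead along block x and 6 mm to the side, and the cover angle is about 1.70. Descend behind the cover and start pushing.

Emit:
{"api": "send_rows", "payload": {"deltas": [[0, 0.001, 0.003, -0.034, 0], [0, 0.001, 0.003, -0.034, 0], [0, 0, 0, -0.034, 0], [0, 0, 0, -0.027, 0], [0, 0.0141, -0.005, 0, 0], [0, 0.0141, -0.005, 0, 0], [0, 0.0075, -0.0027, 0, 0], [0, 0.0075, -0.0027, 0, 0], [0, 0.0075, -0.0027, 0, 0], [0, 0.0075, -0.0027, 0, 0], [0, 0.0075, -0.0027, 0, 0], [0, 0.0075, -0.0027, 0, 0]]}}

```text
time: 4.75
tcp_pos: [0.5188, -0.0363, 0.1242]
eef_rot: [0.0, 0.986, -0.168, -0.0]
ft_force: [-1.0, 0.3, 0.1]
grip_width: 0.0003
grip_force: 0.2
```

```bash
python3 - <<'E'
from h import *
im=env.grab_frame('scene'); cv2.imwrite('pics/s2.png',cv2.resize(im[130:350,130:400,::-1],None,fx=2,fy=2,interpolation=2))
E
```

```text
(no output)
```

View pics/s2.png

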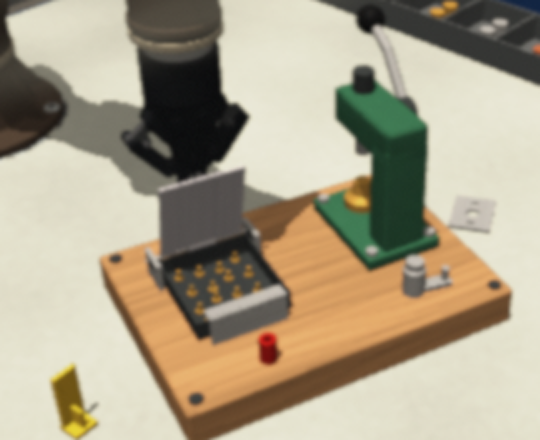

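The fingers are pushing the cover from behind. It is near upright, the force is about 1 N, and the loose parts are untouched. Continue along the arc.

Emit:
{"api": "send_rows", "payload": {"deltas": [[0, 0.0066, -0.0023, 0, 0], [0, 0.0066, -0.0023, 0, 0], [0, 0.0052, -0.0018, -0.002, 0], [0, 0.0052, -0.0018, -0.002, 0], [0, 0.0052, -0.0018, -0.002, 0], [0, 0.0038, -0.0013, -0.004, 0], [0, 0.0038, -0.0013, -0.004, 0], [0, 0.0038, -0.0013, -0.004, 0], [0, 0.0025, -0.0009, -0.0047, 0], [0, 0.0025, -0.0009, -0.0047, 0], [0, 0.0025, -0.0009, -0.0047, 0]]}}

```text
time: 6.18
tcp_pos: [0.5662, -0.0528, 0.0919]
eef_rot: [0.0, 0.986, -0.169, -0.0]
ft_force: [-1.0, 0.6, 0.8]
grip_width: 0.0001
grip_force: 0.6
```

```bash
python3 - <<'E'
from h import *
im=env.grab_frame('scene'); cv2.imwrite('pics/s3.png',cv2.resize(im[150:330,150:350,::-1],None,fx=3,fy=3,interpolation=2))
E
```

```text
(no output)
```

View pics/s3.png

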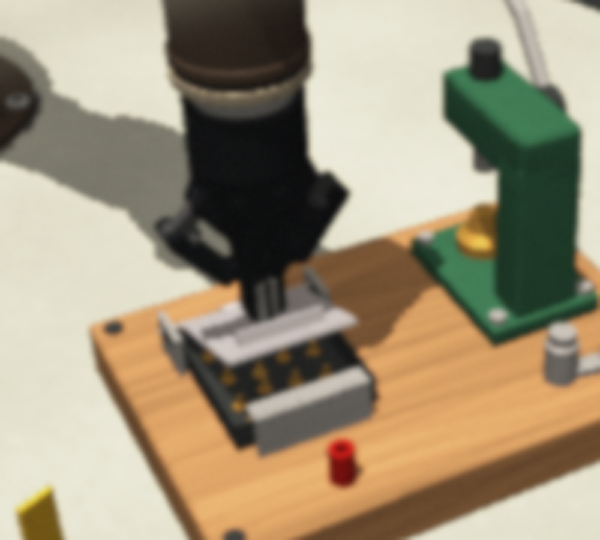

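The cover is at about 20° with the tip behind the ridge. Press it down to flat.

Emit:
{"api": "send_rows", "payload": {"deltas": [[0, 0.0018, -0.0006, -0.005, 0], [0, 0.001, -0.0003, -0.005, 0], [0, 0.0005, -0.0002, -0.004, 0], [0, 0, 0, -0.003, 0], [0, 0, 0, -0.002, 0], [0, 0, 0, -0.0015, 0], [0, 0, 0, -0.0008, 0], [0, 0, 0, 0, 0]]}}

```text
time: 7.22
tcp_pos: [0.5695, -0.0538, 0.0709]
eef_rot: [-0.0, 0.986, -0.169, -0.0]
ft_force: [0.9, 0.1, 0.9]
grip_width: 0.0002
grip_force: 0.6
```

```bash
python3 - <<'E'
from h import *
s=env.read_state();print(s['tcp_pos'],s['ft_force'])
im=env.grab_frame('wrist'); cv2.imwrite('pics/w4.png',im[:,:,::-1])
for k in['ridge','lip_edge','cover_edge']: print(k,[(np.round(d['pixel'],1).tolist(),round(d['conf'],2)) for d in env.pinpoint('wrist',k)[:2]])
E
```

```text
[ 0.569483   -0.05375182  0.07092628] [0.9255348  0.13743644 0.9411424 ]
ridge [([311.8, 249.5], 0.73)]
lip_edge [([314.9, 185.0], 0.91)]
cover_edge [([311.4, 198.6], 0.94)]
```

View pics/w4.png

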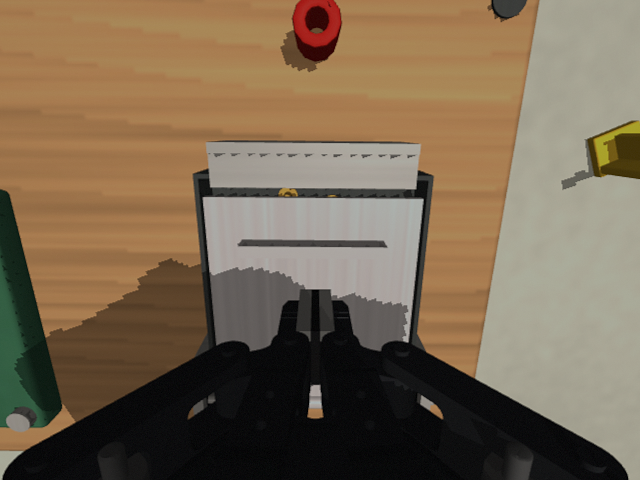

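The cover is flat. Its free edge (row 198) is clear of the lip (row 185), and the ridge at row ~245 is about 15–20 mm ahead of the fingertip. Now slide forward, keeping it down.

Emit:
{"api": "send_rows", "payload": {"deltas": [[0, 0.0038, -0.0013, -0.0005, 0], [0, 0.0038, -0.0013, 0, 0], [0, 0.0038, -0.0013, 0, 0], [0, 0.0028, -0.001, 0, 0], [0, 0.0028, -0.001, 0, 0], [0, 0.0028, -0.001, 0, 0], [0, 0.0028, -0.001, 0, 0]]}}

```text
time: 8.3
tcp_pos: [0.5919, -0.0617, 0.0703]
eef_rot: [0.0, 0.986, -0.168, -0.0]
ft_force: [-1.7, 1.2, 0.9]
grip_width: 0.0002
grip_force: 1.6
```

```bash
python3 - <<'E'
from h import *
im=env.grab_frame('wrist')
for k in['ridge','lip_edge','cover_edge']: print(k,[(np.round(d['pixel'],1).tolist(),round(d['conf'],2)) for d in env.pinpoint('wrist',k)[:2]])
E
```

```text
ridge [([310.5, 287.1], 0.97)]
lip_edge [([313.5, 243.1], 0.69)]
cover_edge [([311.5, 234.1], 0.65)]
```

The ridge is in contact and the slide is about 9 mm. Continue gently towards the stop.

Emit:
{"api": "send_rows", "payload": {"deltas": [[0, 0.0019, -0.0007, 0, 0], [0, 0.0014, -0.0005, 0, 0], [0, 0.001, -0.0003, 0, 0], [0, 0, 0, 0, 0]]}}

```text
time: 9.0
tcp_pos: [0.5965, -0.0633, 0.0704]
eef_rot: [0.0, 0.986, -0.169, 0.0]
ft_force: [-2.3, 0.1, 1.2]
grip_width: 0.0
grip_force: 1.3
```

Emit:
{"api": "send_rows", "payload": {"deltas": [[0, 0.0007, -0.0002, 0, 0], [0, 0.0007, -0.0002, 0, 0], [0, 0, 0, 0, 0]]}}

```text
time: 9.38
tcp_pos: [0.5978, -0.0637, 0.0704]
eef_rot: [0.0, 0.986, -0.169, -0.0]
ft_force: [-3.5, -0.4, 0.7]
grip_width: -0.0002
grip_force: 1.5
```

Emit:
{"api": "send_rows", "payload": {"deltas": [[0, 0.0007, -0.0002, 0, 0], [0, 0.0007, -0.0002, 0, 0], [0, 0, 0, 0, 0]]}}

```text
time: 9.75
tcp_pos: [0.598, -0.0637, 0.0699]
eef_rot: [0.0, 0.986, -0.168, -0.001]
ft_force: [-5.5, 2.5, 1.4]
grip_width: 0.0001
grip_force: 3.8
```

```bash
python3 - <<'E'
from h import *
im=env.grab_frame('wrist'); cv2.imwrite('pics/w5.png',im[:,:,::-1])
for k in['ridge','lip_edge','cover_edge']: print(k,[(np.round(d['pixel'],1).tolist(),round(d['conf'],2)) for d in env.pinpoint('wrist',k)[:2]])
E
```

```text
ridge [([315.2, 286.7], 0.61)]
lip_edge [([315.1, 258.9], 0.56)]
cover_edge []
```

View pics/w5.png

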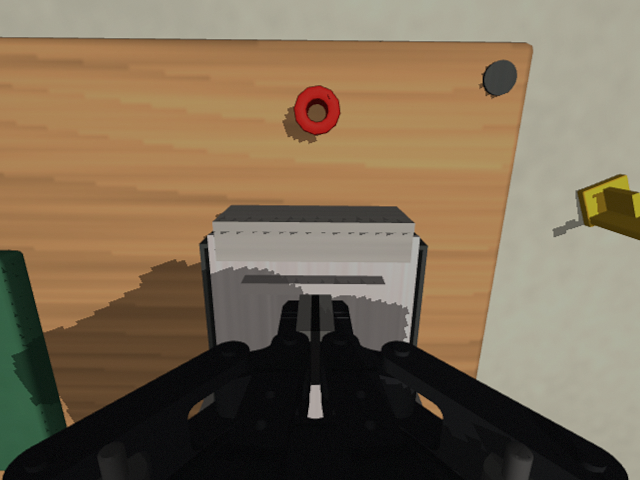

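The TCP has stalled at the slot's end (force ~6 N) and the cover's free edge is hidden under the lip (row ~259). I'll relieve the push and come away.

Emit:
{"api": "send_rows", "payload": {"deltas": [[0, -0.0014, 0.0005, 0.0005, 0], [0, -0.0009, 0.0003, 0.002, 0], [0, -0.001, 0.0003, 0.004, 0], [0, -0.003, 0.001, 0.01, 0], [0, -0.01, 0.0035, 0.025, 0], [0, -0.02, 0.007, 0.04, 0], [0, -0.03, 0.01, 0.04, 0], [0, -0.03, 0.01, 0.02, 0], [0, 0, 0, 0, 0]]}}

```text
time: 11.08
tcp_pos: [0.5024, -0.0305, 0.2145]
eef_rot: [0.0, 0.986, -0.168, 0.002]
ft_force: [0.2, 0.3, 0.2]
grip_width: -0.0001
grip_force: 0.0
```

```bash
python3 - <<'E'
from h import *
im=env.grab_frame('wrist'); cv2.imwrite('pics/w6.png',im[:,:,::-1])
for k in['ridge','lip_edge','cover_edge','hinge']: print(k,[(np.round(d['pixel'],1).tolist(),round(d['conf'],2)) for d in env.pinpoint('wrist',k)[:2]])
E
```

```text
ridge [([311.0, 82.0], 0.71), ([314.6, 132.4], 0.27)]
lip_edge [([95.9, 7.0], 0.73), ([311.4, 56.8], 0.69)]
cover_edge [([311.9, 46.1], 0.77)]
hinge [([309.6, 189.1], 0.94), ([61.7, 200.0], 0.3)]
```

View pics/w6.png

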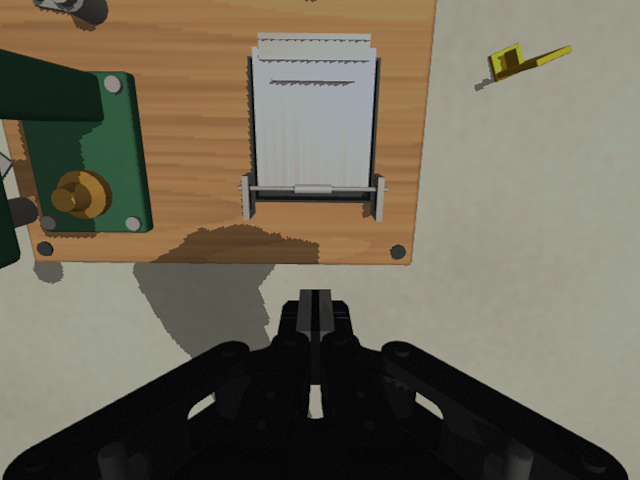

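The cover lies shut: its edge is under the lip (row ~55), the hinge pin is at the far end of the slots (row 189), and the arm is clear. Handing in.

```bash
python3 -c "
from cell import env
print(env.job_done())"
```

```text
the job is handed in; nothing more can be done
None
```

I folded the cover flat, slid it to its stop with the free edge tucked under the lip, backed the arm away and handed the job in at about 11 s; the judge's result wasn't shown.

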